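# Index the rib fixture to the yellow station and clamp it

### The job

Push the orange lever around its arc until the black pointer of the ring stands over the middle of the yellow disc on the scale, then press the green button all the way down to clamp the ring there and let it go. Only push, gently: do not grip or pinch the lever, never press the button while the pointer is off the yellow disc, and leave the mug, the can and the screwdriver standing or lying where they are.

Things in the scene. Friction and masses are not known exactly. Their poses are not given: they have to be found in the camera images.
- fixture: Fixed indexing fixture on the bench: a round grey flange 264 mm across and 12 mm thick with a white-ticked scale on its +x half and a dark hub in the middle. Origin: underside of the flange, on the vertical axis about which the ring turns. It stands at a yaw of up to 0.25 rad either way; its own +x is the middle of the scale.
- ring: The aluminium ring (196 mm across, top 31 mm above the bench; with the green rib and copper pins fastened on it 46 mm) that turns on the fixture. Origin as the fixture's, on the turning axis at bench height; z up. Its own +x points along the black pointer, its own -x along the lever. It turns 1.25 rad either way from the fixture's +x, stays where it is left (about 0.5 N m of friction, some 3 to 4 N at the lever's grip, no spring) and cannot be lifted.
- pointer_tip (a point): Tip of the thin black pointer (5 mm wide) on the ring, 118 mm from the axis, 21 mm above the bench, 6 mm above the discs.
- lever_grip (a point): On the lever's upright orange grip (cylinder 18 mm in diameter, from 31 to 85 mm above the bench), on its centre line 60 mm above the bench, 160 mm from the axis, opposite the pointer. The flat steel arm, 14 mm wide, top 31 mm above the bench, joins it to the ring. Nothing lies under or beside the grip beyond the flange's edge (132 mm from the axis).
- mark_yellow_center (a point): Centre of the yellow disc (22 mm across, 3 mm thick) fixed on the scale, 118 mm from the axis. It is in one of four places, about 0.5 or 0.95 rad to either side of the middle of the scale; like discs in blue, white and red, for other stations, take the other places.
- clamp_top (a point): Centre of the top of the green push button (32 mm across, top about 22 mm above the bench) in a grey housing that is fixed on the bench, on the left or the right of the fixture. It is pressed straight down.
- clamp (a joint): Travel of the green button: 0 is up, 0.006 m fully down; grows as it is pressed. A spring returns it; fully down takes about 5 N.
- mug_mid (a point): Blue mug, loose, 76 mm across with a handle, 88 mm high; this point is on its axis 44 mm up. It stands on the side of the fixture away from the button. Bystander.
- can_mid (a point): Yellow can, loose, 70 mm across, 85 mm high; this point is its centre, half-way up. Bystander.
- driver_grip (a point): Screwdriver, loose, lying on the bench; this point is the middle of its black handle. Bystander.
Mind the look-alikes: they are no part of the job. What is shaped like the part that bears clamp_top but pink or turquoise is not meant.

How it is judged:
On the way, in this order (a step that is already met when the one before it is completed fails the run):
1. the pointer's tip stands over the yellow disc (horizontal distance between pointer_tip and mark_yellow_center below 0.009 m and angular speed of ring below 0.05 rad/s and value of joint clamp below 0.001 m), for 0.3 s.
2. the green button is pressed fully down with the pointer on the yellow disc (horizontal distance between pointer_tip and mark_yellow_center below 0.009 m and value of joint clamp above 0.0048 m), for 0.05 s.
At the end, for the whole second after the job is handed in: The pointer's tip is within 9 mm (horizontally) of the yellow disc's centre, the ring is at rest, the button has been pressed and is up again, and the mug, can and screwdriver are within 20 mm of where they stood (horizontal distance between pointer_tip and mark_yellow_center below 0.009 m and value of joint clamp below 0.001 m and angular speed of ring below 0.03 rad/s and distance of each of mug_mid, can_mid, driver_grip from where it was at the start of the episode below 0.02 m); the robot touches nothing.
It fails at once if the button is pressed (over 2.5 mm) while the pointer's tip is more than 10.5 mm from the yellow disc's centre (value of joint clamp above 0.0025 m and horizontal distance between pointer_tip and mark_yellow_center above 0.0105 m).
It fails at once if the lever or ring is gripped or forced (finger force over 30 N) (contact force between the fingers and ring above 30 N).
It fails at once if the mug, can or screwdriver is pushed away or lifted (distance of any of mug_mid, can_mid, driver_grip from where it was at the start of the episode above 0.02 m).
It also fails if it takes over 54 s, if anything falls off the work surface, if the arm or the gripper's body presses on something with over 40 N, if the wrist force passes 120 N, or if a joint passes its speed limit or range.

### The arm

A 7-joint arm with a two-finger parallel gripper is mounted at the origin on the work surface. World frame = base frame: x ahead of the robot, y to its left, z up, the work surface at z = 0. Lengths are in m, angles in rad, forces in N, time in s.
With the tool pointing down it reaches from about 0.4 to 0.9 m from the base axis. Payload 5.5 kg.
Tool frame: the origin (TCP) lies between the finger pads; the fingertips stand 22 mm ahead of it and the grasp point (between the pads) lies 3 mm ahead of it (tips_ahead is the distance from the TCP to the fingertips, in m); z points along the fingers, x is the direction in which the jaws open and shut, and the axes are right-handed (so a half turn about z gives the same grasp; the last joint's range is limited). The gripper opens to 85 mm and grips with 20 to 120 N. Pads are 22 mm wide; open, the fingers measure 114 mm over their backs; the gripper's body (76 mm by 85 mm) begins 54 mm behind the grasp point. The pads swing forward as they close: fully open they stand 13 mm farther back than shut.
Start: joints at [1.487, 0.501, -0.427, 1.55, 0.221, 1.138, -0.21], TCP at [0.221, -0.611, 0.253] pointing down, gripper open.
Joint ranges: [-2.88, 2.88], [-0.31, 2.03], [-1.54, 1.56], [0.2, 2.42], [-1.41, 4.55], [0.19, 2.02], [-2.57, 2.57]. Speed limits (rad/s): [2.57, 2.57, 3.14, 3.14, 3.14, 3.14, 3.14].

### API

Orientations are given as a rotation vector (axis times angle).
In Python, from workcell import * gives the robot as it stands. The module is installed in compiled form; this text tells all that it offers. Calls block until the motion is done:
- move_ptp(position, orientation): joint-space move of the TCP to a pose.
- move_l(position, ori=None, vel=0.15, threshold=None): straight line of the TCP; ori=None keeps the orientation; vel is the mean speed in m/s. With threshold (N) it stops when the force on the tool has changed by that much, and returns True; else False.
- move_joints(angles): joint-space move.
- move_gripper(opening, force=None): finger opening in m; force is the grip in N (None keeps the last); returns when the fingers have stopped.
- dwell(seconds).
- ik(position, orientation): joint angles nearest the present ones, or None.
- read_camera(name): name is "scene" or "top" or "wrist"; returns (picture, depth): 420x560x3 uint8, red, green, blue; 420x560 float32, m along the optical axis (not along the pixel's ray), 0 where there is no reading.
- get_calibration(name): a dict with "vfov" (degrees; the focal length in pixels is half the picture's height over the tangent of half this angle, whatever the lens; pixels are square), "cx", "cy" (the principal point, pixels), "cam_to_world" (4x4, takes a point from camera to world coordinates). Camera axes: x right, y down, z forward; pixel columns grow to the right and rows downward; lengths in m; the calibration is good to about 2 mm. A picture is of the moment at which its call begins: read the wrist's pose just before it. get_calibration takes no time and is no camera call; for the wrist camera it gives the pose at the moment of the call.
A pose or a line that the arm cannot do raises PlanningError and nothing moves.
- hand_in(): hands the job in, once; it reports no verdict.
Trained networks look in the newest picture that a camera, given by its name, has taken for a name from the list of things; names that differ only in an ending like _2 or _b are one class to them, and where a whole thing is asked for, a point or a joint stands for the part that bears it (a point fixed in the world has none). Each returns a list of dicts, best first, with "conf" (0 to 1); they miss things now and then, are a little off and sometimes report something else, mostly with a low value. They report only what shows in the picture. A call takes as long as a camera call. They do not tell look-alikes from the thing itself.
- search_frame(camera, label): "centre" ([x, y, z] in m, in world coordinates, good to about 4 mm: the middle of the surface that is visible of it).
- spot_point(camera, label): "centre" ([x, y, z] in m, in world coordinates, good to about 4 mm: a listed point, or the origin of a listed thing).
Readings, each from a call of its own:
- current_t(): time.
- current_joint_positions(): joint angles.
- current_joint_velocities(): joint speeds.
- current_joint_efforts(): joint torques, N m.
- current_tcp_pos(): TCP position.
- current_tcp_rot(): TCP orientation.
- current_wrist_force(): force on the tool from outside, world axes, zero at the start.
- current_moment(): the same for the moment, N m.
- current_grip_width(): finger opening in m.
Only numpy, scipy, OpenCV 4.12 (cv2) and the standard library are available. Lean on these libraries where they do the work, as an engineer would, in place of code of your own. Each camera call takes 0.05 s, during which the arm holds its last target.

## Working session

There is one attempt and no reset: what is moved stays moved. The work goes in short steps, each a Python script; the robot and the scene stay as the last script left them, time stands still between calls to the robot, and variables do not carry over. Pictures are saved under pics/ and viewed, and the job is handed in when it is done.

```bash
mkdir -p pics
cat > h.py <<'E'
from workcell import *
import numpy as np, cv2
def snap(n,f):
    p,d=read_camera(n); cv2.imwrite(f'pics/{f}.png',p[:,:,::-1]); return p,d
E
python3 - <<'E'
from h import *
print(current_t())
for n in ['scene','top']:
    p,d=snap(n,n+'1'); c=get_calibration(n); print(n,c['vfov'],c['cx'],c['cy'],np.round(c['cam_to_world'],3).tolist())
    for l in ['fixture','pointer_tip','lever_grip','mark_yellow_center','clamp_top','mug_mid','can_mid','driver_grip']:
        print(l,[(np.round(r['centre'],3).tolist(),round(r['conf'],2)) for r in spot_point(n,l)][:4])
print(current_t(),current_tcp_rot())
E
```

```text
0.0
scene 45.2882826079087 270.28621206291683 212.20913586011307 [[0.006, 0.848, -0.531, 1.1], [1.0, -0.014, -0.01, 0.002], [-0.016, -0.53, -0.848, 0.93], [0.0, 0.0, 0.0, 1.0]]
fixture [([0.617, -0.018, -0.003], 0.57)]
pointer_tip [([0.738, -0.054, 0.02], 0.6)]
lever_grip [([0.467, 0.027, 0.057], 0.58)]
mark_yellow_center [([0.707, 0.064, 0.009], 0.58)]
clamp_top [([0.554, 0.354, 0.02], 0.74), ([0.367, 0.294, 0.028], 0.72), ([0.451, 0.319, 0.023], 0.66), ([0.508, 0.239, 0.02], 0.44)]
mug_mid [([0.49, -0.322, 0.038], 0.57)]
can_mid [([0.72, 0.247, 0.044], 0.84)]
driver_grip [([0.669, -0.273, 0.013], 0.83)]
top 54.182164317828146 285.457866266091 215.0112292608825 [[0.006, -0.996, 0.093, 0.498], [-1.0, -0.003, 0.029, -0.005], [-0.029, -0.093, -0.995, 0.964], [0.0, 0.0, 0.0, 1.0]]
fixture [([0.618, -0.021, -0.003], 0.67)]
pointer_tip [([0.734, -0.056, 0.022], 0.94)]
lever_grip [([0.468, 0.026, 0.059], 0.93)]
mark_yellow_center [([0.707, 0.06, 0.01], 0.45)]
clamp_top [([0.553, 0.354, 0.025], 0.64), ([0.36, 0.295, 0.026], 0.63), ([0.452, 0.32, 0.02], 0.6), ([0.504, 0.235, 0.024], 0.49)]
mug_mid [([0.493, -0.325, 0.048], 0.84), ([0.619, -0.023, -0.002], 0.32)]
can_mid [([0.715, 0.25, 0.046], 0.69), ([0.734, -0.056, 0.022], 0.28)]
driver_grip [([0.67, -0.269, 0.015], 0.91)]
0.9 [-2.57139009e+00  1.80484726e+00 -4.98269800e-05]
```

View pics/scene1.png

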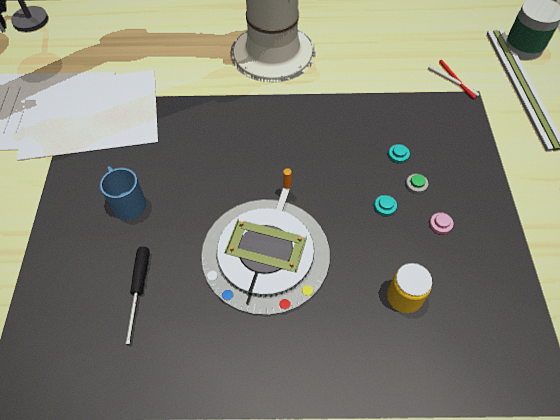

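View pics/top1.png

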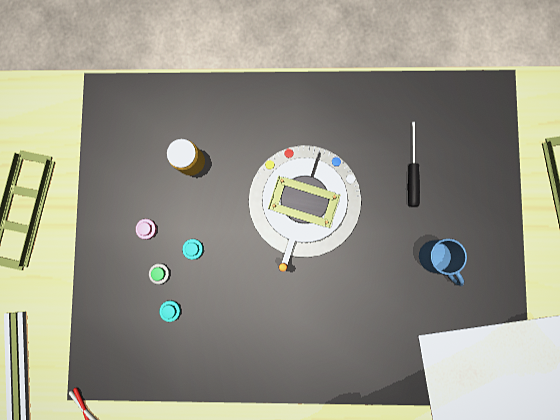

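Green button: scene (418,183), top (159,273). Yellow disc: scene (308,291), top (270,165). The pointer stands on the other side, between red and blue. I'll refine the positions by colour.

```bash
cat >> h.py <<'E'
def ray2z(n,u,v,z):
    c=get_calibration(n); f=210/np.tan(np.radians(c['vfov'])/2); T=c['cam_to_world']
    r=T[:3,:3]@np.array([(u-c['cx'])/f,(v-c['cy'])/f,1]); o=T[:3,3]; return (o+r*(z-o[2])/r[2])
def pix(n,P):
    c=get_calibration(n); f=210/np.tan(np.radians(c['vfov'])/2); T=np.linalg.inv(c['cam_to_world'])
    q=T[:3,:3]@np.array(P)+T[:3,3]; return q[:2]/q[2]*f+[c['cx'],c['cy']]
def blob(n,p,lo,hi,P,R,z):
    """centroid of hsv blob near world point P, projected to plane z"""
    h=cv2.cvtColor(p,cv2.COLOR_RGB2HSV); m=cv2.inRange(h,lo,hi)
    u,v=pix(n,P); yy,xx=np.mgrid[:420,:560]; m[(xx-u)**2+(yy-v)**2>R*R]=0
    ys,xs=np.nonzero(m)
    if len(xs)<5: return None
    return ray2z(n,xs.mean(),ys.mean(),z),len(xs),(xs.mean(),ys.mean())
E
python3 - <<'E'
from h import *
for n in ['scene','top']:
    p=cv2.imread(f'pics/{n}1.png')[:,:,::-1].copy()
    print(n,'yel',blob(n,p,(24,120,120),(34,255,255),(.707,.062,.015),12,.015))
    print('grn',blob(n,p,(45,100,60),(75,255,255),(.452,.319,.022),14,.022))
    print('org',blob(n,p,(5,150,80),(22,255,255),(.468,.027,.06),16,.06))
    print('can',pix(n,(.717,.248,.085)))
    for P in [(.707,.062,.015),(.735,-.055,.021)]:
        u,v=pix(n,P).astype(int); 
    z=cv2.resize(p[(140 if n=='top' else 195):(265 if n=='top' else 315),(240 if n=='top' else 195):(370 if n=='top' else 335)],None,fx=5,fy=5,interpolation=cv2.INTER_CUBIC)
    cv2.imwrite(f'pics/{n}1z.png',z[:600,:800,::-1])
E
```

```text
scene yel (array([0.70785744, 0.06163836, 0.015     ]), 79, (np.float64(307.0), np.float64(290.0)))
grn (array([0.45386926, 0.31663108, 0.022     ]), 139, (np.float64(417.75539568345323), np.float64(180.22302158273382)))
org (array([0.47059012, 0.02715782, 0.06      ]), 141, (np.float64(286.7730496453901), np.float64(178.11347517730496)))
can [411.33774122 278.09286419]
top yel (array([0.70554241, 0.06168663, 0.015     ]), 57, (np.float64(269.35087719298247), np.float64(164.3684210526316)))
grn (array([0.44914163, 0.31727172, 0.022     ]), 133, (np.float64(157.0), np.float64(273.6842105263158)))
org (array([0.46801075, 0.02700489, 0.06      ]), 27, (np.float64(282.77777777777777), np.float64(266.77777777777777)))
can [182.6538581  152.44363204]
```

Run:
```python
from h import *
print(current_grip_width(),current_joint_positions(),current_tcp_pos())
from scipy.spatial.transform import Rotation as R
print(R.from_rotvec(current_tcp_rot()).as_matrix().round(3))
A=np.array([.6175,-.02])
# orientation: z down; tool y = push direction (or opposite)
for s in [1,-1]:
  for a in np.linspace(-.29,.76,5):
    t=np.array([np.sin(a),-np.cos(a),0]) # motion dir of lever when ring angle grows
    rad=-np.array([np.cos(a),np.sin(a),0]);y=s*t; zz=np.array([0,0,-1.]); x=np.cross(y,zz)
    rv=R.from_matrix(np.c_[x,y,zz]).as_rotvec()
    P=[*(A+.16*rad[:2]-.021*t[:2]),.07]
    q=ik(P,rv); print(s,round(a,2),np.round(P,3),None if q is None else np.round(q,2))
  q=ik([.451,.319,.06],rv);print(q)
```

```text
0.08517004071146621 [ 1.48720003  0.50090047 -0.42699683  1.55038577  0.22080494  1.1383121
 -0.21031949] [ 0.22095745 -0.6112955   0.25331502]
[[ 0.34 -0.94  0.  ]
 [-0.94 -0.34 -0.  ]
 [ 0.   -0.   -1.  ]]
1 -0.29 [0.47  0.046 0.07 ] [ 0.44  0.55 -0.71  2.11  0.58  0.68 -0.95]
1 -0.03 [0.458 0.005 0.07 ] [ 0.56  0.55 -0.75  2.14  0.6   0.68 -0.64]
1 0.24 [ 0.457 -0.037  0.07 ] [ 0.69  0.57 -0.8   2.14  0.65  0.7  -0.32]
1 0.5 [ 0.467 -0.078  0.07 ] [ 0.81  0.61 -0.86  2.1   0.71  0.74 -0.01]
1 0.76 [ 0.487 -0.115  0.07 ] [ 0.9   0.68 -0.91  2.04  0.76  0.8   0.29]
[ 0.22387075  1.08709316 -1.30832999  1.90829514  1.16951312  1.19099739
 -0.78118283]
-1 -0.29 [0.47  0.046 0.07 ] [ 0.82  0.95 -1.31  2.1   1.1   1.07  1.78]
-1 -0.03 [0.458 0.005 0.07 ] [-0.8   0.61  0.9   2.18 -0.77  0.71 -2.53]
-1 0.24 [ 0.457 -0.037  0.07 ] [-0.54  0.52  0.68  2.18 -0.56  0.62 -2.36]
-1 0.5 [ 0.467 -0.078  0.07 ] [ 0.15  0.45 -0.05  2.12  0.04  0.57 -2.57]
-1 0.76 [ 0.487 -0.115  0.07 ] [ 0.5   0.51 -0.39  2.05  0.31  0.64 -2.48]
[ 0.22387075  1.08709316 -1.30832999  1.90829514  1.16951312  1.19099739
  2.36040983]
```

```bash
cat >> h.py <<'E'
from scipy.spatial.transform import Rotation as R
A=np.array([.6175,-.02])
def pose(a,gap,z):
    t=np.array([np.sin(a),-np.cos(a),0]); rad=-np.array([np.cos(a),np.sin(a),0]); zz=np.array([0,0,-1.])
    rv=R.from_matrix(np.c_[np.cross(t,zz),t,zz]).as_rotvec()
    return [*(A+.16*rad[:2]-gap*t[:2]),z],rv
E
python3 - <<'E'
from h import *
a=-.29
P,r=pose(a,.045,.22); move_ptp(P,r); move_gripper(0.0)
P,r=pose(a,.045,.075); move_l(P,r,vel=.12)
f0=current_wrist_force(); print(f0,current_t(),current_grip_width(),current_tcp_pos())
P,r=pose(a,.02,.075); print(move_l(P,r,vel=.04,threshold=2.0)); 
print(current_tcp_pos(),current_wrist_force(),current_t())
for n in ['scene','top']:snap(n,n+'2')
p=snap('wrist','wrist2')
E
```

```text
[-0.33818778 -0.10377695 -0.30284723] 5.6 2.2712896187713326e-05 [0.47756328 0.0690192  0.07557249]
True
[0.46992477 0.04587037 0.07467201] [ 0.42452738 -0.41523394  0.68944028] 6.175
```

View pics/scene2.png

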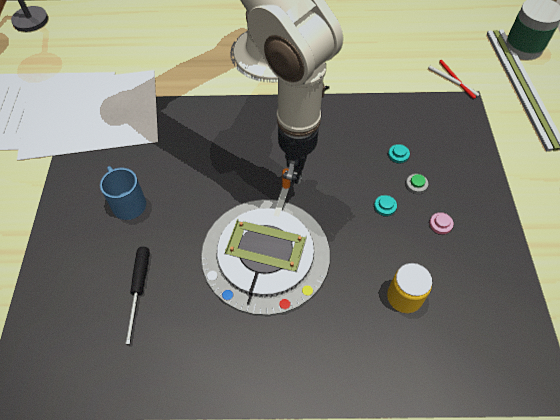

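View pics/top2.png

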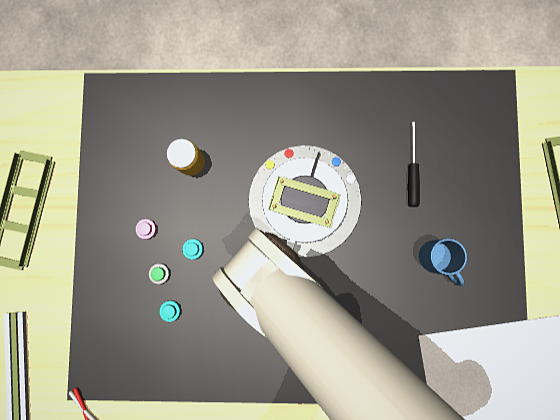

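Contact with the grip is made, and both cameras still see the pointer and the disc. I'll push along the arc and stop short.

Run:
```python
from h import *
for a in np.arange(-.2,.56,.1):
    P,r=pose(a,.0205,.075)
    s=move_l(P,r,vel=.06,threshold=15); f=current_wrist_force()
    print(round(a,2),s,f.round(1),round(current_t(),2))
    if s: break
for n in ['scene','top']:
    p,d=snap(n,n+'3')
    r=spot_point(n,'pointer_tip'); print([(np.round(q['centre'],4),q['conf']) for q in r][:2])
    o=(140,240) if n=='top' else (195,195)
    z=cv2.resize(p[o[0]:o[0]+120,o[1]:o[1]+140],None,fx=5,fy=5,interpolation=cv2.INTER_CUBIC)
    cv2.imwrite(f'pics/{n}3z.png',z[:,:,::-1])
```

```text
-0.2 False [-1.5 -0.1  0.2] 6.73
-0.1 False [0.3 0.1 0.1] 7.15
0.0 False [-0.1 -0.3 -0.6] 7.57
0.1 False [-0.4  0.  -0.3] 7.98
0.2 False [-0.4  0.3  0.4] 8.4
0.3 False [ 0.8 -1.  -0.1] 8.82
0.4 False [-0.8 -0.   0.4] 9.23
0.5 False [0.7 0.4 0.1] 9.65
[(array([0.7275, 0.038 , 0.0199]), 0.69)]
[(array([0.7253, 0.0338, 0.0258]), 0.72), (array([ 6.218e-01, -2.420e-02,  5.000e-04]), 0.46)]
```

View pics/scene3z.png

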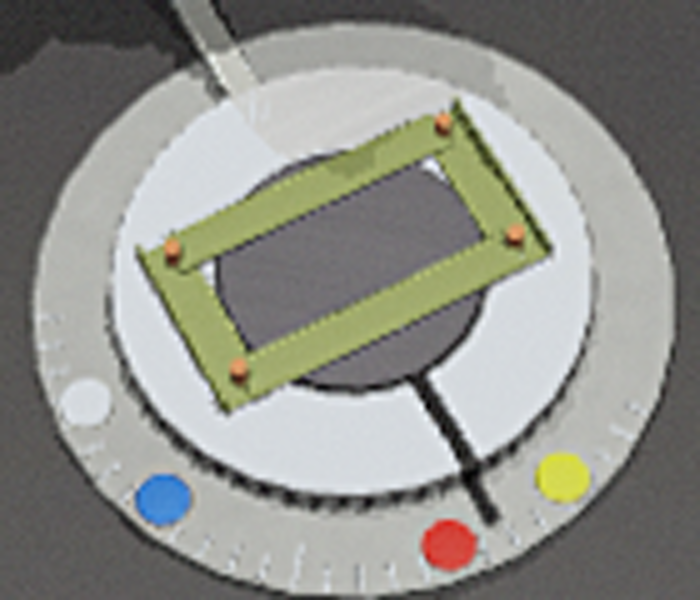

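View pics/top3z.png

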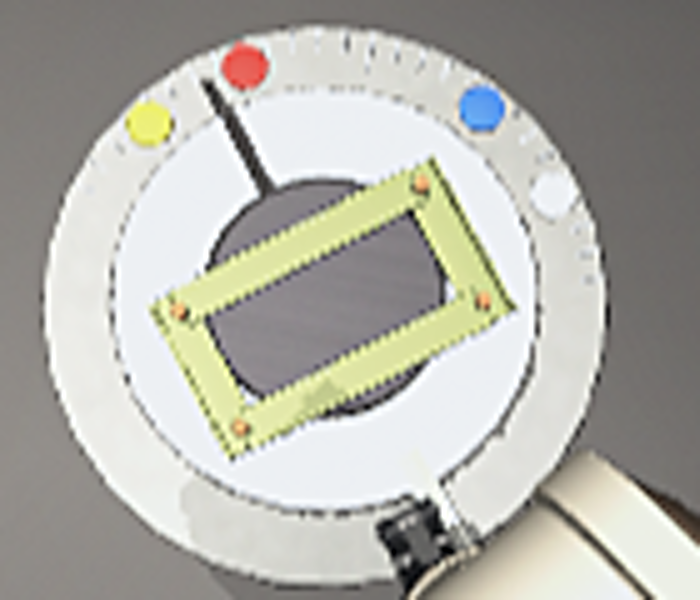

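Run:
```python
from h import *
def a(v): return np.arctan2(v[1],v[0]),np.hypot(*v)
for n,o,t,y,c in [('scene',(195,195),(491,522),(563,477),None),('top',(140,240),(208,80),(150,124),None)]:
    f=lambda q,z: ray2z(n,(q[0]+.5)/5-.5+o[1],(q[1]+.5)/5-.5+o[0],z)[:2]
    T=f(t,.021);Y=f(y,.015)
    hub={'scene':[(172,250),(443,124),(515,235),(239,370)],'top':[(421,184),(483,300),(240,427),(180,312)]}[n]
    C=np.mean([f(q,.046) for q in hub],0)
    print(n,T.round(4),Y.round(4),C.round(4),a(T-C),a(Y-C),a(T-A),a(Y-A))
```

```text
scene [0.7287 0.0332] [0.7079 0.062 ] [ 0.6196 -0.0229] (np.float64(0.4747585135720475), np.float64(0.1226311210120204)) (np.float64(0.7661843853709989), np.float64(0.12248075323937571)) (np.float64(0.4460173204733862), np.float64(0.1232314826268997)) (np.float64(0.7370926918054177), np.float64(0.12204120238702602))
top [0.7251 0.0337] [0.7055 0.0611] [ 0.6156 -0.0235] (np.float64(0.48108591386779564), np.float64(0.1235050888045666)) (np.float64(0.7549320223940912), np.float64(0.12342326922404111)) (np.float64(0.46286359603495353), np.float64(0.12021026127042132)) (np.float64(0.7447991731408877), np.float64(0.1196457819255001))
```

```bash
cat >> h.py <<'E'
def look(k):
    for n in ['scene','top']:
        p,d=snap(n,n+k); o=(265,255) if n=='scene' else (140,245)
        z=cv2.resize(p[o[0]:o[0]+50,o[1]:o[1]+70],None,fx=10,fy=10,interpolation=cv2.INTER_CUBIC)
        cv2.imwrite(f'pics/{n}{k}z.png',z[:,:,::-1])
E
python3 - <<'E'
from h import *
for a in [.6,.7,.775]:
    P,r=pose(a,.0205,.075)
    print(a,move_l(P,r,vel=.05,threshold=15),current_wrist_force().round(1),round(current_t(),2))
dwell(.3); look('4')
E
```

```text
0.6 False [0.7 0.1 0.1] 10.32
0.7 False [-0.3 -0.3  0.4] 10.8
0.775 False [-0.6  0.1 -0.6] 11.19
```

View pics/scene4z.png

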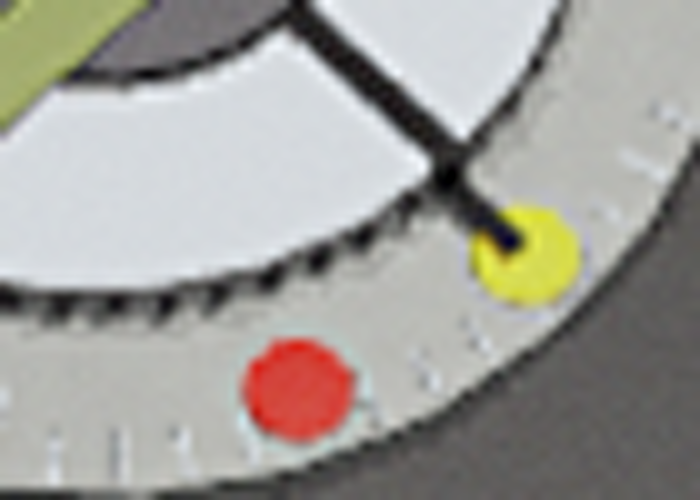

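View pics/top4z.png

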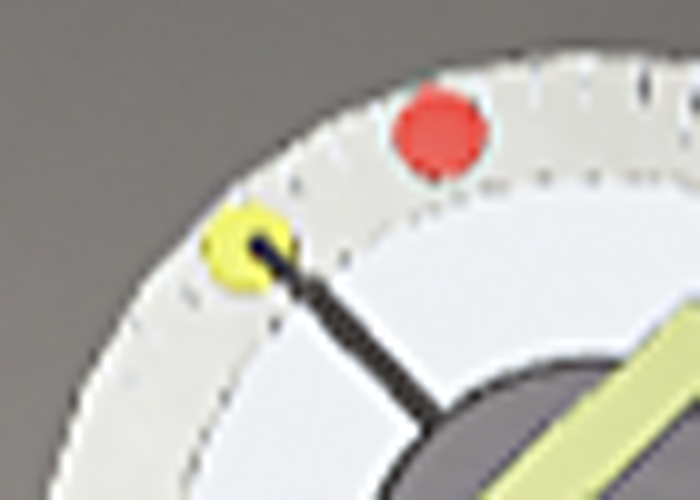

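Run:
```python
from h import *
for n,o,t,y in [('scene',(265,255),(511,239),(526,255)),('top',(140,245),(257,243),(249,249))]:
    f=lambda q,z: ray2z(n,(q[0]+.5)/10-.5+o[1],(q[1]+.5)/10-.5+o[0],z)[:2]
    T=f(t,.021);Y=f(y,.015); e=Y-T
    print(n,T.round(4),Y.round(4),'err mm',(e*1e3).round(1),'tangential',(e@[-np.sin(.76),np.cos(.76)]*1e3).round(2))
```

```text
scene [0.7072 0.0588] [0.708  0.0619] err mm [0.8 3.2] tangential 1.73
top [0.7055 0.0592] [0.7053 0.0615] err mm [-0.1  2.3] tangential 1.73
```

Run:
```python
from h import *
P,r=pose(.79,.0205,.075)
print(move_l(P,r,vel=.03,threshold=15)); dwell(.3)
P,r=pose(.79,.06,.075); move_l(P,r,vel=.06)
P,r=pose(.79,.06,.2); move_l(P,r,vel=.15)
dwell(.2)
look('5')
_,r=pose(0,0,0)
move_ptp([.4515,.318,.16],r)
for n in ['scene','top','wrist']: 
    p,d=snap(n,n+'6')
    if n!='top': print(n,blob(n,p,(45,100,60),(75,255,255),(.452,.319,.022),40,.022))
print(current_t(),current_tcp_pos())
```

```text
False
scene (array([0.45394807, 0.31668163, 0.022     ]), 139, (np.float64(417.7841726618705), np.float64(180.25179856115108)))
wrist (array([0.4492064 , 0.32011128, 0.022     ]), 1419, (np.float64(272.200140944327), np.float64(202.01761804087386)))
15.9083 [0.45233002 0.31659192 0.15978793]
```

View pics/scene5z.png

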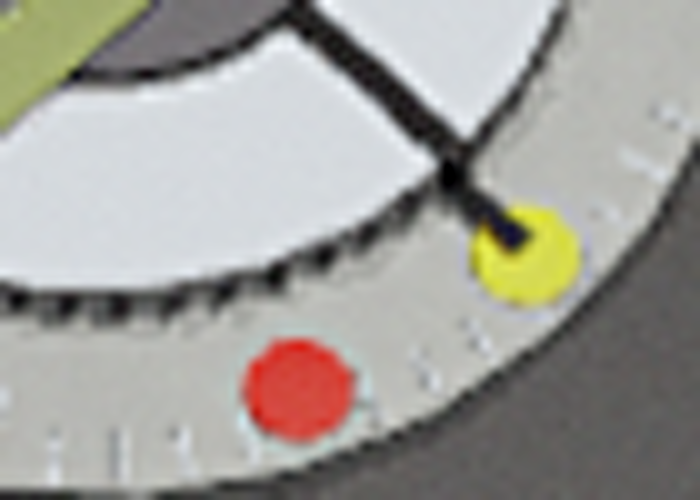

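View pics/top5z.png

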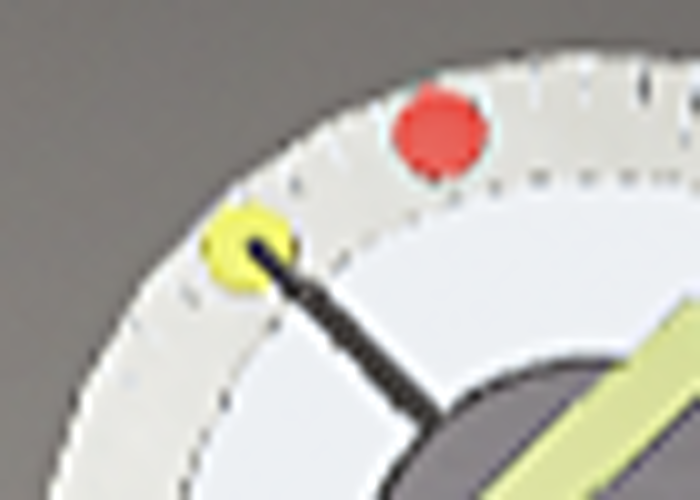

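View pics/scene6.png

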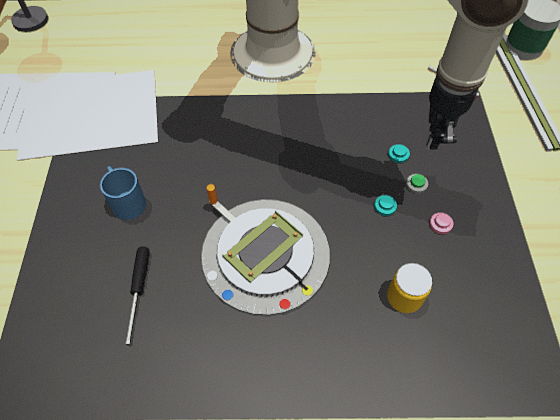

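View pics/wrist6.png

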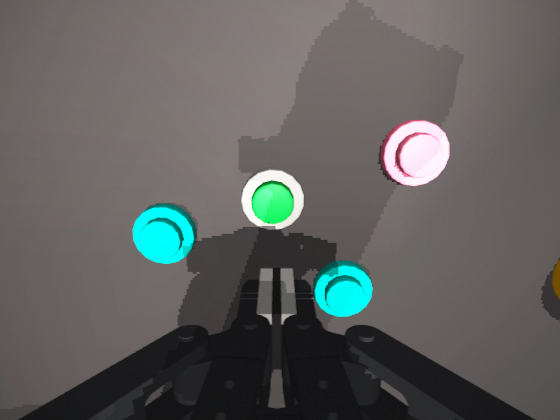

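The pointer tip is on the disc within about 2 mm (scene (515,235) against (526,255), top (254,245) against (249,249), in the 10x crops). The green button lies under the tool at about (0.451, 0.318), so I'll press it.

Run:
```python
from h import *
B=[.4512,.318]
move_l([*B,.055],vel=.12); dwell(.2)
f0=current_wrist_force(); print(f0.round(1),current_tcp_pos())
s=False;z=.055
while z>.030:
    z-=.001; s=move_l([*B,z],vel=.015,threshold=14)
    f=current_wrist_force()-f0; print(round(z,3),current_tcp_pos()[2].round(4),f.round(1),s)
    if s or f[2]>10: break
dwell(.2); print((current_wrist_force()-f0).round(1),current_t()); snap('scene','scene7')
```

```text
[-0.2 -0.4  0.3] [0.45173408 0.31826073 0.05576755]
0.054 0.0541 [ 0.8 -0.2 -0.4] False
0.053 0.0529 [ 0.2 -0.1 -0.2] False
0.052 0.0519 [ 0.3  0.2 -0.4] False
0.051 0.0509 [ 0.3  0.8 -0.5] False
0.05 0.0499 [ 0.8  1.4 -0.8] False
0.049 0.0489 [ 1.   0.1 -0.4] False
0.048 0.0479 [-0.5  0.2 -0.8] False
0.047 0.0469 [ 0.3  0.8 -0.2] False
0.046 0.0459 [-0.4  0.8 -0.8] False
0.045 0.0449 [1.1 1.2 0.1] False
0.044 0.0441 [0.8 0.1 1. ] False
0.043 0.0431 [ 0.5 -0.5  2. ] False
0.042 0.0421 [-0.2  0.4  1.9] False
0.041 0.0411 [1.3 0.5 2.6] False
0.04 0.0401 [0.6 0.4 3.9] False
0.039 0.0391 [0.5 0.5 3. ] False
0.038 0.0381 [0.5 0.3 5.3] False
0.037 0.038 [-1.9 -1.6 13.6] False
[-2.9 -1.5 13.1] 21.8333
```

The button gave way over about 6 mm (contact near TCP z 0.044) and then hit a hard stop at 0.038, so it is fully down. Releasing and checking.

Run:
```python
from h import *
move_l([.4512,.318,.2],vel=.1); dwell(.3); look('8')
p,d=read_camera('wrist'); 
b=blob('wrist',p,(45,100,60),(75,255,255),(.452,.319,.022),40,.022); u,v=map(int,b[2]); z=d[v-3:v+4,u-3:u+4].mean()
c=get_calibration('wrist');f=210/np.tan(np.radians(c['vfov'])/2)
print('button top',c['cam_to_world']@[(u-c['cx'])/f*z,(v-c['cy'])/f*z,z,1])
for l in ['mug_mid','can_mid','driver_grip']: print(l,[np.round(r['centre'],3) for r in spot_point('top',l)][:1])
print(current_t(),current_wrist_force().round(1))
```

```text
button top [0.449137   0.3202454  0.02233336 1.        ]
mug_mid [array([ 0.493, -0.324,  0.046])]
can_mid [array([0.714, 0.253, 0.044])]
driver_grip [array([ 0.67 , -0.272,  0.013])]
24.2667 [-0.7  0.4  0.2]
```

View pics/scene8.png

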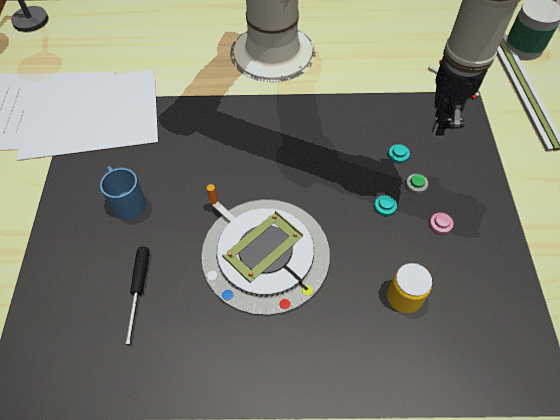

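View pics/top8z.png

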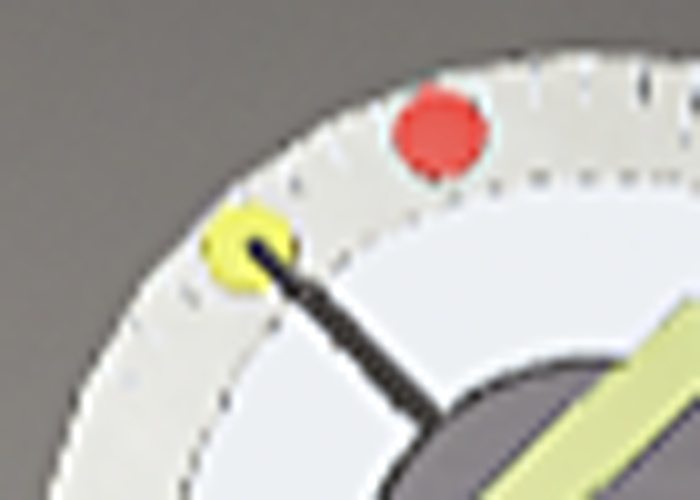

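The pointer is still on the yellow disc (top crop, tip (254,245) against disc (249,249)). The button is up again at 22 mm, the bystanders are in place, and the arm is clear.

```bash
python3 -c "
from workcell import *
hand_in()"
```

```text
the job is handed in; nothing more can be done
```

I pushed the orange lever around its arc with the closed fingers until the pointer stood over the yellow disc. I then backed off, pressed the green button fully down, released it and handed the job in at about 24 s.

- **Pointer:** in the last pictures the tip is within about 2–3 mm of the yellow disc's centre. It did not move when the button was pressed.
- **Button:** it travelled about 6 mm to a hard stop, where the force rose to about 13 N. It came back up, with its top measured at 22 mm.
- **Mug, can and screwdriver:** the networks place them within 4 mm of where they were at the start, which is within their accuracy.
- **Arm:** at hand-in the tool was clear of everything.

No check failed. The two fixed cameras disagreed by about 2–5 mm on absolute positions. They agreed within about 1 mm on the gap between pointer and disc, so I used that gap.

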